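Hold a moisture meter's spring tip on a marked spot of a wooden board

ROBOT

A 6-joint arm with a two-finger parallel gripper is mounted at the origin on a cart in front of the work surface, level with it; the furniture and walls round the work are solid. World frame = base frame: x ahead of the robot, y to its left, z up, the work surface at z = 0. Lengths are in m, angles in rad, forces in N, time in s.
With the tool pointing down it reaches from about 0.225 to 0.725 m from the base axis. Payload 3.1 kg.
Tool frame: the origin (TCP) lies at the very end of the fingers, on their centre line; the grasp point (between the pads) lies arm.grip_depth behind it (arm.grip_depth is the distance from the TCP to the grasp point, in m); z points along the fingers, y is the line along which they close (so a half turn about z gives the same grasp; the last joint's range is limited). The gripper opens to 85 mm and grips with 20 to 120 N. Pads are 22 mm wide; open, the fingers measure 114 mm over their backs; the gripper's body (76 mm by 85 mm) begins 54 mm behind the grasp point. The pads swing forward as they close: fully open they stand 13 mm farther back than shut.
Start: joints at [1.17, 0.048, 0.099, 1.622, 0, 1.443], TCP at [0.141, 0.506, 0.231] pointing down, gripper open.
Joint ranges: [-2.91, 2.91], [-0.99, 1.94], [-1.21, 1.42], [-2.12, 2.29], [-1.49, 1.47], [-3.14, 3.14]. Speed limits (rad/s): [2.79, 2.79, 3.14, 3.14, 3.14, 3.14].

INTERFACE

Orientations are given as a unit quaternion [x, y, z, w].
In Python, from workcell import arm, eyes, order, get_state gives the robot as it stands (arm), with the cameras (eyes), the job (order) and the readings as plain functions.
- The arm moves only by the shell command python3 jog.py 'ROWS' [FORCE]. ROWS is rows parted by semicolons, their numbers by spaces, 1 to 8 of them, each of 7 numbers: a rotation vector rx, ry, rz in rad, then dx, dy, dz in m, then the opening from 0.0 (shut) to 1.0 (fully open); each row shifts and turns the commanded pose from where the row before left it, along the tool's axes as they then stand; what a row does not reach is not made up. A row lasts 1/12 s, in which the tool goes at most 0.0417 m and 0.125 rad, less where a joint would pass 70% of its speed; a pose out of reach is approached as far as the arm can. The fingers move at their own pace and stop on an object; FORCE is the grip in N (left out, the last holds). Time passes only in rows, so rows that do not move let the fingers close. It prints the time, the measured TCP pose, the force, the opening and the grip force at its end.
- get_state(): the state, without advancing time (a new reading comes with each control period).
- eyes.snapshot(name): name is "scene" or "top" or "wrist"; returns the picture (400x640x3 uint8, red, green, blue); there is no depth.
- eyes.calibration(name): a dict with "K" (3x3 intrinsics, pixels), "R" (3x3) and "t" (3): a world point X has camera coordinates R X + t. Camera axes: x right, y down, z forward; pixel columns grow to the right and rows downward; lengths in m; the calibration is good to about 2 mm. A picture is of the moment at which its call begins: read the wrist's pose just before it. calibration takes no time and is no camera call; for the wrist camera it gives the pose at the moment of the call.
- order.job_done(): hands the job in; it is judged then, once.
The state is a dict: "clock": time; "q": joint angles; "joint_vel": joint speeds; "effort": joint torques, N m; "position": TCP position; "orientation": TCP orientation; "contact_force": force on the tool from outside, world axes, zero at the start; "wrist_torque": the same for the moment, N m; "opening": opening from 0.0 (shut) to 1.0 (fully open); "grip_force": force on a finger pad.
Only numpy, scipy, OpenCV 4.12 (cv2) and the standard library are available. Lean on these libraries where they do the work, as an engineer would, in place of code of your own. Each camera call takes 0.05 s, during which the arm holds its last target. There are 200 camera calls.

TASK

Check the round wooden board for damp before it is oiled: take the flat moisture meter (the item with the narrow head) by its head, slide it straight up out of its slot in the stand, and set its spring tip on the crossing of the two pencil strokes on the board. Hold the meter upright, its width in line with the longer stroke, pressing lightly so that the spring tip is about half way in (never hard), and finish while still holding it there; do not shift the board, the sharpening stone or the other things.

Things in the scene. Friction and masses are not known exactly. Their poses are not given: they have to be found in the camera images.
- stand: Fixed wooden stand, base 150 (x) x 92 (y) x 10 mm, origin at the centre of its underside. Two upright slots at x = -30 and +30 mm, each 12 mm wide in x, 63 mm in y (about 1 mm play); items rest on ledges 38 mm above the worktop, broad faces square to x, and are guided at both side edges up to 88 mm. The middle 43 mm of each slot is open for the tip.
- meter: Flat grey moisture meter, about 105 g, standing in either slot, top 163 mm above the worktop. Origin: centre of the lower edge of its case; z up, y along its width, x across its thickness. Case 10 (x) x 60 (y) mm from z = 0 to 80 mm; narrower head 10 x 36 mm from z = 80 to 125 mm: grip it there across the 10 mm. Both broad faces are alike.
- tip_end (a point): Lower end of the meter's spring tip, a blunt steel pin 10 mm thick with a 7 mm wide flat end, on the meter's z axis, 24 mm below the meter's origin while not pressed.
- meter_tip (a joint): How far the spring tip is pushed up into the case (m): 0 fully out, 0.012 fully in. Spring: 1 N at the first movement, 3.4 N half way, 5.8 N at the end of its travel.
- board: Loose round wooden board, about 240 mm across, 16 mm thick, 0.4 kg, lying on the worktop; origin at the centre of its underside. Room note: a wall cabinet hangs over the back of the worktop (from about 0.63 m ahead of the robot, under 0.6 m up), so keep lifts over stand and board low: raising the meter 85 mm is enough.
- spot (a point): Crossing of two dark pencil strokes on the board's upper face, 16 mm above the worktop, off the board's centre (30 mm along the board's x, -30 mm along its y). The long stroke (80 mm) runs along this point's y axis, the short one (24 mm) along its x axis.
- whetstone: Plain flat sharpening stone, 10 x 60 x 68 mm, without a head, standing in the other slot, its top 106 mm above the worktop; leave it there. Origin at the centre of its lower edge.
- salt_shaker: Salt shaker, 44 mm thick, 90 mm tall, loose bystander; origin at the centre of its underside.
- pepper_mill: Wooden pepper mill, 58 mm thick, 170 mm tall, loose bystander; origin at the centre of its underside.
- mug: Mug, 82 x 120 x 94 mm, loose bystander; origin at the centre of its underside.

How it is judged:
By the outcome, as a careful person would: the job done as asked, in the order asked, and still so for the second after the job is handed in, while the arm keeps its last pose, push and grip.
It also fails if it takes over 42 s, if anything falls off the work surface, if the arm or the gripper's body presses on something with over 40 N, if the wrist force passes 120 N, or if a joint passes its speed limit or range.

## Working session

There is one attempt and no reset: what is moved stays moved. The work goes in short steps, Python scripts to look and compute and a shell command to move; the robot and the scene stay as the last step left them, time stands still between calls to the robot, and variables do not carry over. Pictures are saved under pics/ and viewed, at most 10 in all, crops included, and the job is handed in when it is done.

```bash
ls; mkdir -p pics; python3 - <<'E'
from workcell import arm, eyes, order, get_state
import cv2
for n in("scene","top"):
    cv2.imwrite(f"pics/{n}0.png",eyes.snapshot(n)[:,:,::-1])
    c=eyes.calibration(n);print(n,c["K"],c["R"],c["t"])
s=get_state();print(s,arm.grip_depth)
E
```

```text
jog.py
pics
workcell.py
scene [[418.4273248    0.         318.14107981]
 [  0.         418.4273248  195.13741772]
 [  0.           0.           1.        ]] [[-0.22199327 -0.97497416  0.01201564]
 [-0.79782048  0.17454498 -0.57707585]
 [ 0.56053677 -0.13769328 -0.81660216]] [0.28184026 0.49022442 0.65030802]
top [[488.82851683   0.         309.37133039]
 [  0.         488.82851683 200.89052837]
 [  0.           0.           1.        ]] [[-0.01920071 -0.99977527  0.00898535]
 [-0.989009    0.01767464 -0.14679508]
 [ 0.14660328 -0.01170516 -0.98912611]] [0.16583522 0.61316267 0.87347814]
{'clock': 0.1, 'q': array([ 1.17022036e+00,  4.86805853e-02,  9.77095358e-02,  1.62200069e+00,
       -4.01097185e-06,  1.44297291e+00]), 'joint_vel': array([ 0.00032091, -0.00209288,  0.00413971,  0.00018565, -0.00104315,
       -0.00158983]), 'effort': array([ 2.55356317e-03, -3.39852905e+01,  3.20934427e+01,  1.58466306e-02,
       -6.79465938e-05, -8.41318524e-06]), 'position': array([0.14122809, 0.50505792, 0.23020964]), 'orientation': array([ 1.35953852e-01,  9.90714574e-01, -1.05048864e-03, -2.82104285e-04]), 'contact_force': array([-0.30292522, -0.29614015,  0.55599362]), 'wrist_torque': array([-0.02758453,  0.00554401,  0.00447296]), 'grip_force': 0.0, 'opening': 1.000896304051463} 0.0187
```

View pics/scene0.png

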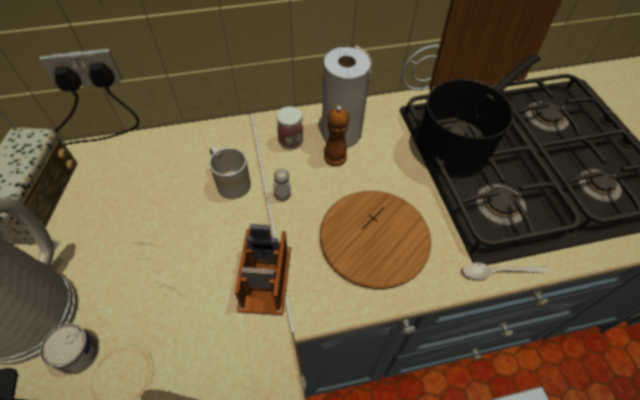

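View pics/top0.png

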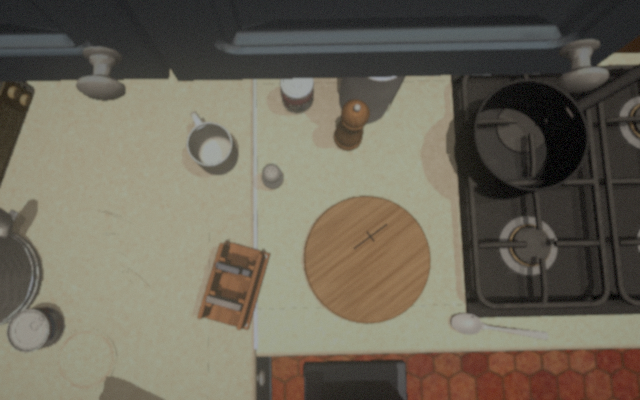

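The stand is at top px (234,284), with the meter in its far slot (head near scene px (262,240)). The board is at top px (367,258) and the crossing at (371,237). I'll zoom in on the details next.

```bash
cat > h.py <<'E'
import numpy as np, cv2
from workcell import arm, eyes, order, get_state
def ray(n,uv,z,c=None):
    c=c or eyes.calibration(n);R,t=c["R"],c["t"]
    o=-R.T@t; d=R.T@np.linalg.inv(c["K"])@np.array([uv[0],uv[1],1.])
    return o+d*(z-o[2])/d[2]
def proj(n,X,c=None):
    c=c or eyes.calibration(n);p=c["K"]@(c["R"]@np.array(X)+c["t"]);return p[:2]/p[2]
E
python3 - <<'E'
from h import *
t=cv2.imread("pics/top0.png");s=cv2.imread("pics/scene0.png")
a=cv2.resize(t[230:340,185:285],None,fx=4,fy=4,interpolation=cv2.INTER_CUBIC)
b=cv2.resize(s[215:325,225:300],None,fx=4,fy=4,interpolation=cv2.INTER_CUBIC)
cv2.imwrite("pics/crop1.png",np.hstack([a,b]))
# board
hsv=cv2.cvtColor(t,cv2.COLOR_BGR2HSV)
print("board c",ray("top",(367.5,259),.016),"spot",ray("top",(371,237),.016),ray("scene",(373,218),.016))
print("strokes:")
g=cv2.cvtColor(t,cv2.COLOR_BGR2GRAY)[215:260,345:397]
m=(g<cv2.medianBlur(g,15).astype(int)-22).astype('uint8')
n,l,st,ce=cv2.connectedComponentsWithStats(m,connectivity=8)
for i in range(1,n):
    if st[i,4]>15:
        ys,xs=np.where(l==i);P=np.c_[xs+345,ys+215].astype('float32')
        W=np.array([ray("top",p,.016)[:2] for p in P]).astype('float32')
        print(st[i],W.mean(0),cv2.fitLine(W,cv2.DIST_HUBER,0,.001,.001).ravel(),np.ptp(W,axis=0),cv2.minAreaRect(W))
E
```

```text
board c [0.50646844 0.04551158 0.016     ] spot [0.54823891 0.0372549  0.016     ] [0.54702723 0.03850643 0.016     ]
strokes:
```

View pics/crop1.png

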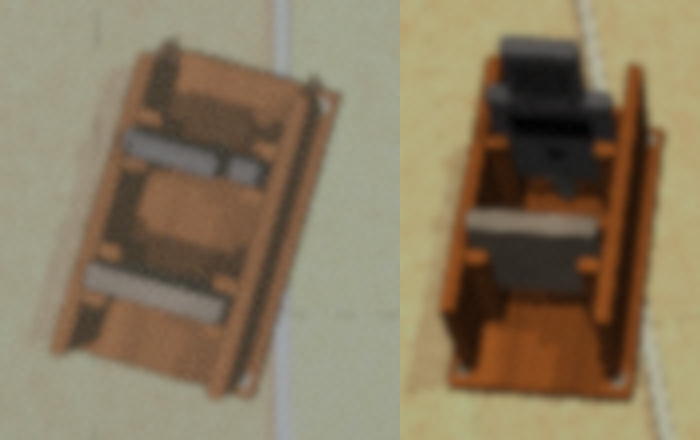

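In the crop, the meter's head top centres at about top px (228,268) and scene px (260,226.7). The whetstone top is at about top px (223.8,303) and scene px (258,270.5). The meter is confirmed in the far slot.

```bash
python3 - <<'E'
from h import *
np.set_printoptions(precision=4,suppress=True)
T=lambda x,y:(185+x/4-.4,230+y/4-.4); S=lambda x,y:(225+(x-400)/4-.4,215+y/4-.4)
def ax(a,b,n,z):
    A,B=ray(n,a,z),ray(n,b,z);d=B-A;print(n,A,B,"mid",(A+B)/2,"len",np.linalg.norm(d),"yaw",np.degrees(np.arctan2(d[1],d[0])))
print("head top/whet");ax(T(170,152),T(155,293),"top",.163)
print(ray("top",T(170,152),.163),ray("scene",S(540,47),.163))
print(ray("top",T(155,293),.106),ray("scene",S(533,222),.106))
ax(T(88,275),T(223,310),"top",.106)
ax(S(468,220),S(600,230),"scene",.106)
ax(S(502,45),S(577,50),"scene",.163)
ax(T(340,93),T(250,397),"top",.01)
ax(T(150,55),T(60,350),"top",.088); ax(T(305,85),T(215,393),"top",.088)
for n,(u,v) in dict(top=(371,237),scene=(373,218)).items():
    im=cv2.imread(f"pics/{n}0.png");g=cv2.cvtColor(im,cv2.COLOR_BGR2GRAY)
    bh=cv2.morphologyEx(g,cv2.MORPH_BLACKHAT,np.ones((9,9)))[v-22:v+22,u-26:u+26]
    print(n,bh.max())
    ys,xs=np.where(bh>0.4*bh.max());W=np.array([ray(n,(x+u-26,y+v-22),.016)[:2] for x,y in zip(xs,ys)],'float32')
    k=np.linalg.norm(W-ray(n,(u,v),.016)[:2],axis=1)<.05;W=W[k]
    L=cv2.fitLine(W,cv2.DIST_HUBER,0,.001,.001).ravel();d=L[:2];nn=np.array([-d[1],d[0]])
    a=(W-L[2:])@d;b=(W-L[2:])@nn
    off=np.abs(b)>.005
    print(len(W),"long axis deg",np.degrees(np.arctan2(d[1],d[0])),"range",a.min(),a.max(),b.min(),b.max(),"cross",L[2:]+a[off].mean()*d, "mid",L[2:]+(a.min()+a.max())/2*d, off.sum())
im=cv2.imread("pics/top0.png");h=cv2.cvtColor(im,cv2.COLOR_BGR2HSV)
bx=h[245:275,320:345].reshape(-1,3).mean(0);print(bx, h[300,270])
E
```

```text
head top/whet
top [0.4932 0.2894 0.163 ] [0.438 0.295 0.163] mid [0.4656 0.2922 0.163 ] len 0.05542310256302207 yaw 174.1816378767532
[0.4932 0.2894 0.163 ] [0.4892 0.2876 0.163 ]
[0.4349 0.3044 0.106 ] [0.4328 0.3048 0.106 ]
top [0.4429 0.3328 0.106 ] [0.4273 0.2756 0.106 ] mid [0.4351 0.3042 0.106 ] len 0.059334078696951675 yaw -105.32425650401494
scene [0.4402 0.3336 0.106 ] [0.4223 0.2756 0.106 ] mid [0.4313 0.3046 0.106 ] len 0.060694870831739564 yaw -107.18674067174288
scene [0.4939 0.3041 0.163 ] [0.4841 0.2716 0.163 ] mid [0.489  0.2879 0.163 ] len 0.033912246351983914 yaw -106.8302337353114
top [0.5219 0.2322 0.01  ] [0.3809 0.2754 0.01  ] mid [0.4514 0.2538 0.01  ] len 0.14744221639989577 yaw 162.97660527412728
top [0.5368 0.3102 0.088 ] [0.4106 0.348  0.088 ] mid [0.4737 0.3291 0.088 ] len 0.1317391789974826 yaw 163.31156830005693
top [0.5224 0.242  0.088 ] [0.3912 0.2813 0.088 ] mid [0.4568 0.2617 0.088 ] len 0.13688113964969437 yaw 163.3326413830657
top 43
121 long axis deg -55.496857 range -0.0465869 0.031318665 -0.009244658 0.012442346 cross [0.5499 0.0391] mid [0.5502 0.0387] 16
scene 58
91 long axis deg -54.904297 range -0.04732029 0.030732468 -0.008782384 0.01096603 cross [0.5476 0.0388] mid [0.5475 0.0389] 10
[ 15.4147 108.9267 140.6733] [ 33  36 163]
```

```bash
python3 jog.py '0 0 0 -.036 -.0105 0 1;0 0 0 -.036 -.0105 0 1;0 0 0 -.036 -.0105 0 1;0 0 0 -.036 -.0105 0 1;0 0 0 -.036 -.0105 0 1;0 0 0 -.036 -.0105 0 1;0 0 0 -.036 -.0105 0 1;0 0 0 -.036 -.0105 0 1'
python3 jog.py '0 0 0 -.036 -.0105 0 1;0 0 0 -.036 -.0105 0 1;0 0 .12 0 0 0 1;0 0 .12 0 0 0 1;0 0 .12 0 0 0 1;0 0 .12 0 0 0 1;0 0 .12 0 0 0 1;0 0 .12 0 0 0 1'
python3 jog.py '0 0 .12 0 0 0 1;0 0 .12 0 0 0 1;0 0 .12 0 0 0 1;0 0 .12 0 0 0 1;0 0 .12 0 0 0 1;0 0 .12 0 0 0 1;0 0 .12 0 0 0 1;0 0 0 0 0 0 1'
cat > w.py <<'E'
from h import *
import sys
np.set_printoptions(precision=4,suppress=True)
def pose():
    from scipy.spatial.transform import Rotation as Ro
    s=get_state();R=Ro.from_quat(s["orientation"]).as_matrix()
    print("t",s["clock"],"pos",s["position"],"yaw_y",np.degrees(np.arctan2(R[1,1],R[0,1])),"z",R[:,2],"F",s["contact_force"],"open",s["opening"],"grip",s["grip_force"]);return s["position"],R
if __name__=="__main__":
    p,R=pose();c=eyes.calibration("wrist");np.savez("pics/wc.npz",**c)
    cv2.imwrite(f"pics/{sys.argv[1]}.png",eyes.snapshot("wrist")[:,:,::-1])
    print("cam",-c["R"].T@c["t"],"axis",c["R"][2])
E
python3 w.py w1
```

```text
clock: 0.77
position: [0.3973, 0.3457, 0.2308]
orientation: [0.136, 0.991, -0.0, -0.0]
contact_force: [-0.2, 1.0, -0.1]
opening: 0.997
grip_force: 0.0
clock: 1.43
position: [0.4596, 0.3072, 0.2305]
orientation: [0.479, 0.878, -0.001, -0.0]
contact_force: [-0.0, -0.3, 1.2]
opening: 1.003
grip_force: 0.0
clock: 2.1
position: [0.4596, 0.3073, 0.2306]
orientation: [0.794, 0.608, -0.001, -0.0]
contact_force: [0.0, -0.5, -0.5]
opening: 0.998
grip_force: 0.0
t 2.1 pos [0.4596 0.3073 0.2306] yaw_y -15.124812150631115 z [-0.0012 -0.0006 -1.    ] F [ 0.0433 -0.5492 -0.4628] open 0.9975601146158897 grip 0.0
cam [0.4784 0.3741 0.3724] axis [-0.0715 -0.263  -0.9621]
```

View pics/w1.png

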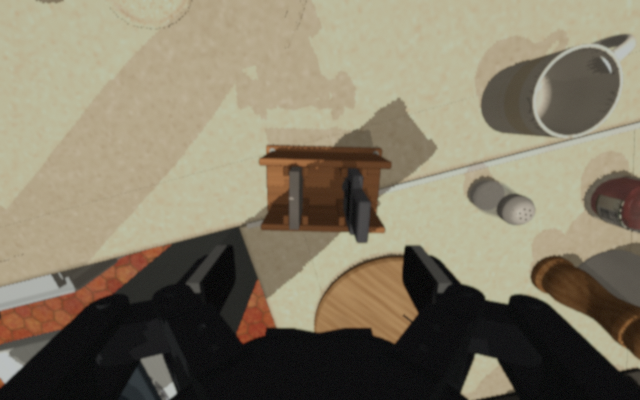

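The wrist view shows the stand at px (322,190). The whetstone is at (294,200) and the meter's dark head runs to its top at about (362,222). I'll zoom in on it.

```bash
python3 - <<'E'
import cv2
i=cv2.imread("pics/w1.png")[140:250,250:400]
cv2.imwrite("pics/w1c.png",cv2.resize(i,None,fx=5,fy=5,interpolation=cv2.INTER_CUBIC))
E
```

```text
(no output)
```

View pics/w1c.png

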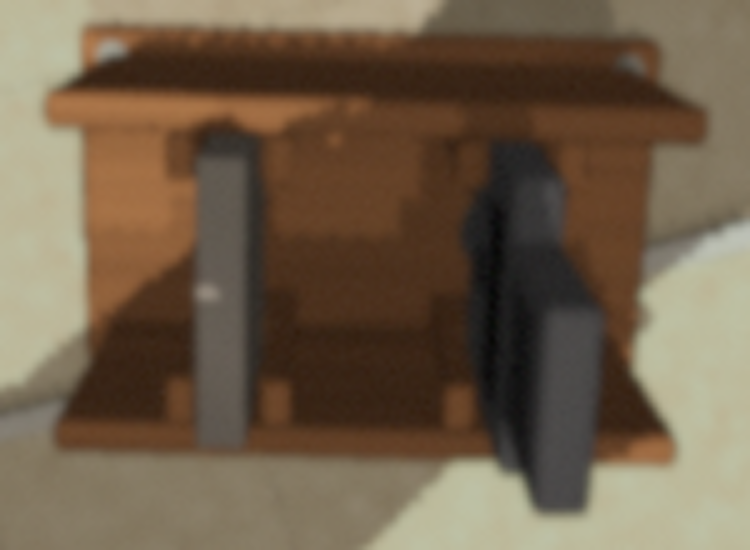

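The head's top face has crop corners (545,308), (598,308), (585,510) and (535,510). The whetstone top spans (198,150) to (245,447).

```bash
python3 - <<'E'
from h import *
np.set_printoptions(precision=4,suppress=True)
c=dict(np.load("pics/wc.npz"))
P=lambda x,y,z:ray("wrist",(250+x/5-.4,140+y/5-.4),z,c)
def q(C,z):
    W=np.array([P(x,y,z) for x,y in C]);m=W.mean(0);d=(W[0]+W[1]-W[2]-W[3])/2
    print(m,"len",np.linalg.norm(d),"wid",np.linalg.norm(W[0]-W[1]),"yaw",np.degrees(np.arctan2(d[1],d[0])));return m
a=q([(545,308),(598,308),(585,510),(535,510)],.163)
b=q([(198,150),(247,150),(245,447),(195,447)],.106)
d=a-b;print(np.linalg.norm(d[:2]),np.degrees(np.arctan2(d[1],d[0])))
E
```

```text
[0.492  0.2905 0.163 ] len 0.03391451590881427 wid 0.008202403711119183 yaw 74.26479542977069
[0.4353 0.3074 0.106 ] len 0.060710036152046704 wid 0.009351689037500433 yaw 73.05073182449024
0.0592290127475796 -16.657153466318068
```

```bash
python3 jog.py '0 0 .03 0 0 0 1;0 0 0 -.0045 .0178 0 1;0 0 0 -.0044 .0177 0 1;0 0 0 0 0 .03 1;0 0 0 0 0 .03 .7;0 0 0 0 0 .03 .6;0 0 0 0 0 .0126 .5;0 0 0 0 0 0 .4' 20
python3 w.py w2
```

```text
clock: 2.82
position: [0.4882, 0.2874, 0.1238]
orientation: [0.802, 0.597, -0.005, -0.001]
contact_force: [0.1, -0.4, -0.3]
opening: 0.458
grip_force: 0.0
t 2.8167 pos [0.4882 0.2874 0.1238] yaw_y -16.623257642153078 z [-0.0085 -0.0037 -1.    ] F [ 0.0706 -0.4394 -0.2993] open 0.45751204918470295 grip 0.0
cam [0.5099 0.3541 0.2653] axis [-0.0853 -0.2641 -0.9607]
```

View pics/w2.png

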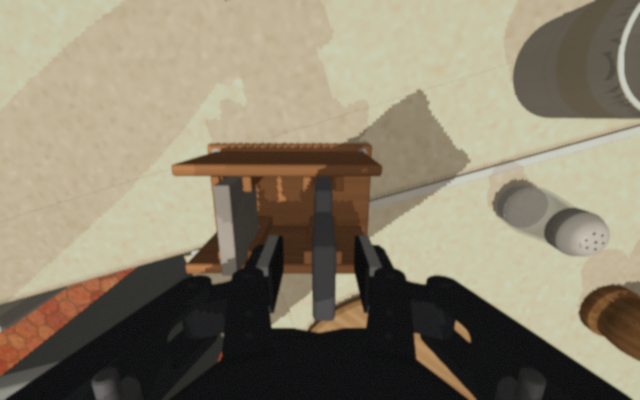

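The head (px 313-334, centre about 323) sits between the finger pads (inner edges about 283 and 356, middle about 320). It is centred to within 1-2 mm. I'll settle, then compute the offset.

```bash
python3 jog.py '0 0 0 0 0 0 .4;0 0 0 0 0 0 .4'
python3 w.py w3; python3 - <<'E'
from h import *
np.set_printoptions(precision=4,suppress=True)
c=dict(np.load("pics/wc.npz"));im=cv2.imread("pics/w3.png")
g=cv2.cvtColor(im,cv2.COLOR_BGR2GRAY).astype(int)
for r in(265,280,295,305):
    e=np.diff(cv2.GaussianBlur(im[r:r+4].mean((0,2)).reshape(1,-1),(5,1),0).ravel())
    k=[(x,int(e[x])) for x in range(240,400) if abs(e[x])>5 and abs(e[x])==abs(e[x-2:x+3]).max()]
    print(r,k)
i=im[225:330,240:400]
cv2.imwrite("pics/w3c.png",cv2.resize(i,None,fx=5,fy=5,interpolation=cv2.INTER_CUBIC))
from w import pose
p,R=pose()
for z in (.163,):
  print(proj("wrist",p-R[:,2]*(.163-p[2]),c), "centreline at z=.163")
E
```

```text
clock: 3.03
position: [0.4927, 0.2895, 0.1314]
orientation: [0.802, 0.597, 0.002, 0.0]
contact_force: [0.6, 0.6, 0.2]
opening: 0.402
grip_force: 0.0
t 3.0333 pos [0.4927 0.2895 0.1314] yaw_y -16.685177366080502 z [ 0.004   0.0018 -1.    ] F [0.602  0.5577 0.1629] open 0.4018334477249661 grip 0.0
cam [0.5127 0.3554 0.2735] axis [-0.0735 -0.2587 -0.9632]
265 [(249, -10), (261, 9), (273, -16), (287, 14), (327, 5), (349, -15), (363, 16), (375, -8), (387, 32)]
280 [(284, 28), (305, -17), (326, 34), (352, -45)]
295 [(281, 29), (300, 10), (305, -30), (326, 30), (344, -15), (354, -11)]
305 [(273, 9), (279, 24), (286, 11), (305, -31), (329, -6), (337, 6), (357, -29), (363, -8)]
t 3.0833 pos [0.4929 0.2895 0.1315] yaw_y -16.69491642328774 z [ 0.0044  0.0019 -1.    ] F [ 0.1591 -0.2425  0.1303] open 0.39843765535169523 grip 0.0
[317.0243 282.6709] centreline at z=.163
```

View pics/w3c.png

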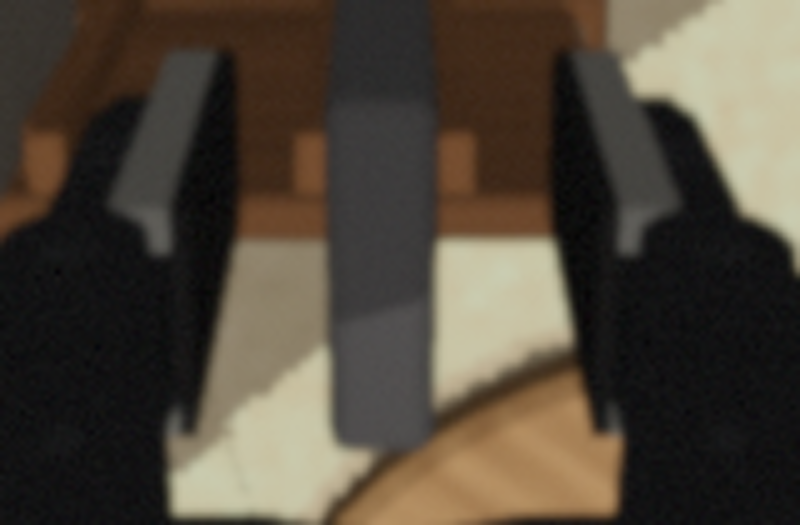

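The head is centred to within 0.5 mm: head px 305-326 against a finger middle of about 317. I'll close.

```bash
python3 jog.py '0 0 0 0 0 0 .2;0 0 0 0 0 0 .12;0 0 0 0 0 0 0;0 0 0 0 0 0 0;0 0 0 0 0 0 0;0 0 0 0 0 0 0' 20; python3 jog.py '0 0 0 0 0 0 0;0 0 0 0 0 0 0;0 0 0 0 0 0 0;0 0 0 0 0 0 0' 45; python3 -c "from w import pose;pose()"
```

```text
clock: 3.58
position: [0.4919, 0.2893, 0.1304]
orientation: [0.802, 0.597, 0.001, 0.0]
contact_force: [-1.7, -0.5, 5.7]
opening: 0.111
grip_force: 23.3
clock: 3.92
position: [0.4919, 0.2893, 0.1304]
orientation: [0.802, 0.597, 0.001, 0.0]
contact_force: [-0.8, 0.5, 5.0]
opening: 0.11
grip_force: 47.5
t 3.9167 pos [0.4919 0.2893 0.1304] yaw_y -16.71778182038069 z [ 0.0023  0.0015 -1.    ] F [-0.7941  0.5262  5.0203] open 0.11023451213823958 grip 47.48737335205078
```

```bash
python3 jog.py '0 0 0 0 0 -.005 0;0 0 0 0 0 -.01 0;0 0 0 0 0 -.012 0;0 0 0 0 0 -.013 0;0 0 0 0 0 -.013 0;0 0 0 0 0 -.013 0;0 0 0 0 0 -.012 0;0 0 0 0 0 -.01 0' 60; python3 jog.py '0 0 0 0 0 -.002 0;0 0 0 0 0 0 0;0 0 0 0 0 0 0;0 0 0 0 0 0 0'; python3 w.py w4
```

```text
clock: 4.58
position: [0.4916, 0.2887, 0.2187]
orientation: [0.802, 0.597, 0.001, 0.0]
contact_force: [-0.6, -1.1, -0.7]
opening: 0.105
grip_force: 58.8
clock: 4.92
position: [0.4908, 0.2885, 0.2176]
orientation: [0.802, 0.597, -0.001, -0.0]
contact_force: [0.3, -0.0, -0.8]
opening: 0.11
grip_force: 58.8
t 4.9167 pos [0.4908 0.2885 0.2176] yaw_y -16.73277469653269 z [-0.0017 -0.0008 -1.    ] F [ 0.3211 -0.028  -0.8244] open 0.11042667132544871 grip 58.80075216293335
cam [0.5116 0.3548 0.3595] axis [-0.0793 -0.2611 -0.962 ]
```

```bash
python3 - <<'E'
from h import *
cv2.imwrite("pics/s4.png",eyes.snapshot("scene")[:,:,::-1]);cv2.imwrite("pics/t4.png",eyes.snapshot("top")[:,:,::-1])
a=cv2.imread("pics/s4.png")[130:330,200:400];b=cv2.imread("pics/w4.png")[150:350,220:420]
cv2.imwrite("pics/c4.png",cv2.resize(np.hstack([a,b]),None,fx=2,fy=2,interpolation=cv2.INTER_CUBIC))
E
```

```text
(no output)
```

View pics/c4.png

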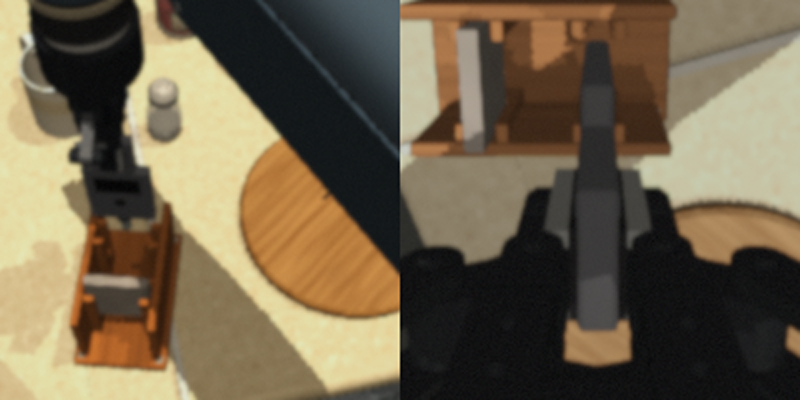

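The meter is out of its slot, held upright, and the whetstone is still in place. Next I'll work out the in-hand offset and the travel.

```bash
python3 - <<'E'
from h import *
np.set_printoptions(precision=4,suppress=True)
c=dict(np.load("pics/wc.npz"));p=np.array([.4908,.2885,.2176])
m=np.mean([ray("wrist",q,.2502,c) for q in [(310,245),(328.5,245),(328.5,314),(310,314)]],0)
f=ray("wrist",(319,245),.2502,c)-ray("wrist",(319,314),.2502,c)
d=m-p;print("head-TCP",m,"tool x",d[0]*.288+d[1]*.957,"tool y",d[0]*.957-d[1]*.288,"len",np.linalg.norm(f),"yaw",np.degrees(np.arctan2(f[1],f[0])))
print("mill",ray("scene",(335,160),0),"shaker",ray("scene",(282,196),0),"towel",ray("scene",(344,140),0))
E
python3 jog.py '0 0 0 -.012 .007 0 0;0 0 0 -.024 .014 0 0;0 0 0 -.026 .015 0 0;0 0 0 -.026 .015 0 0;0 0 0 -.026 .015 0 0;0 0 0 -.026 .015 0 0;0 0 0 -.026 .015 0 0;0 0 0 -.022 .0124 0 0'
python3 jog.py '0 0 0 -.02 .011 0 0;0 0 0 -.014 .008 0 0;0 0 -.1 0 0 0 0;0 0 -.1 0 0 0 0;0 0 -.1 0 0 0 0;0 0 -.1 0 0 0 0;0 0 -.1 0 0 0 0;0 0 -.1 0 0 0 0'
python3 jog.py '0 0 -.1 0 0 0 0;0 0 -.1 0 0 0 0;0 0 -.099 0 0 0 0;0 0 0 0 0 0 0;0 0 0 0 0 0 0;0 0 0 0 0 0 0;0 0 0 0 0 0 0'
python3 w.py w5; python3 - <<'E'
from h import *
a=cv2.imread("pics/w5.png")[150:350,220:420]
for n in("scene","top"):
    cv2.imwrite(f"pics/{n}5.png",eyes.snapshot(n)[:,:,::-1])
t=cv2.imread("pics/scene5.png")[120:320,280:480]
cv2.imwrite("pics/c5.png",cv2.resize(np.hstack([t,a]),None,fx=2,fy=2,interpolation=cv2.INTER_CUBIC))
E
```

```text
head-TCP [0.4924 0.2897 0.2502] tool x 0.0016311472179911027 tool y 0.001161194719196147 len 0.034238673421898784 yaw 73.30215683264164
mill [0.7423 0.0764 0.    ] shaker [0.6614 0.2262 0.    ] towel [0.8034 0.0367 0.    ]
clock: 5.73
position: [0.541, 0.0745, 0.2185]
orientation: [0.803, 0.596, -0.0, 0.0]
contact_force: [1.2, -0.3, -1.3]
opening: 0.108
grip_force: 58.8
clock: 6.4
position: [0.549, 0.0384, 0.2184]
orientation: [0.589, 0.808, -0.0, -0.0]
contact_force: [-0.1, -0.2, -0.1]
opening: 0.105
grip_force: 58.8
clock: 6.98
position: [0.5493, 0.0392, 0.2187]
orientation: [0.464, 0.886, -0.0, -0.0]
contact_force: [0.2, 0.6, -1.7]
opening: 0.106
grip_force: 58.8
t 6.9833 pos [0.5493 0.0392 0.2187] yaw_y 34.685339199295065 z [-0.0001 -0.0001 -1.    ] F [ 0.1673  0.5567 -1.6558] open 0.1064042059581157 grip 58.79716694355011
cam [0.511  0.0961 0.3606] axis [ 0.1547 -0.2237 -0.9623]
```

View pics/c5.png

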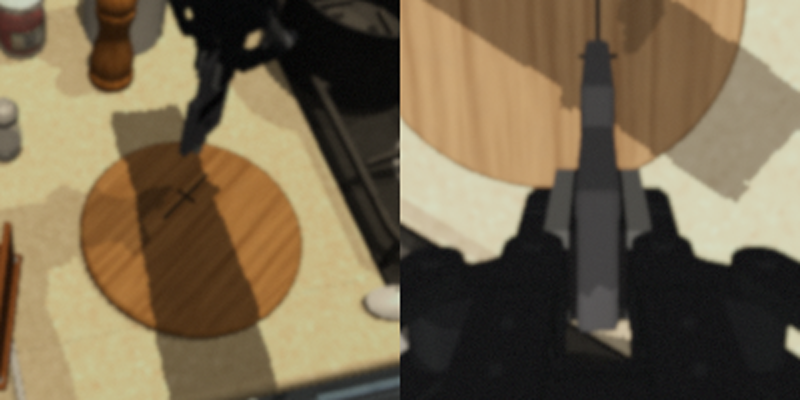

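In the scene view the crossing is unmoved at about px (372.7,218.2). In the wrist view the long stroke is collinear with the meter, and the short stroke's ends show on both sides at row 178.7, centred on col 318.6. I'll compare the spot with the meter using the same camera.

```bash
python3 - <<'E'
from h import *
np.set_printoptions(precision=4,suppress=True)
c=dict(np.load("pics/wc.npz"));p=np.array([.5493,.0392,.2187]);a=np.radians(34.69)
ty=np.array([np.cos(a),np.sin(a),0]);tx=np.array([-np.sin(a),np.cos(a),0])
def tool(n,X):d=X-p;print(n,X,"tx",d@tx,"ty",d@ty)
tool("spot wrist",ray("wrist",(318.6,178.7),.016,c))
tool("spot scene",ray("scene",(372.7,218.2),.016))
tool("spot top",np.array([.5499,.0391,.016]))
im=cv2.imread("pics/w5.png")
g=cv2.GaussianBlur(im.mean(2),(3,3),0)
print("long stroke cols", [(r,290+int(g[r,290:345].argmin())) for r in (156,160,164,168)])
for r in (155,165): tool(f"stroke r{r}",ray("wrist",(290+int(g[r,290:345].argmin()),r),.016,c))
tool("head", np.mean([ray("wrist",q,.2513,c) for q in [(309,245),(328,245),(328,314),(309,314)]],0))
print("proj of TCP axis at tip/board",proj("wrist",[*p[:2],.016],c))
# shoulder face: head/case line & case edges
for r in (175,180,190,200,220,230,250,270,300):
    e=np.diff(g[r]);k=[(x,int(e[x])) for x in range(295,345) if abs(e[x])>6 and abs(e[x])==abs(e[x-2:x+3]).max()];print(r,k)
E
```

```text
spot wrist [0.5508 0.0388 0.016 ] tx -0.001192188994475456 ty 0.0010577292701052807
spot scene [0.5467 0.0393 0.016 ] tx 0.0015993992331551216 ty -0.0020976088675745638
spot top [0.5499 0.0391 0.016 ] tx -0.00042370595278681664 ty 0.00043643242956163225
long stroke cols [(156, 318), (160, 318), (164, 318), (168, 318)]
stroke r155 [0.5336 0.0625 0.016 ] tx 0.028140628310940705 ty 0.00032462023833942406
stroke r165 [0.5405 0.0525 0.016 ] tx 0.015928336365109496 ty 0.0003188730778717789
head [0.5495 0.0404 0.2513] tx 0.0008819771798462725 ty 0.0008718192424188386
proj of TCP axis at tip/board [317.7496 177.7579]
175 [(311, -13), (323, 10)]
180 [(311, -12), (324, 8)]
190 [(310, -15), (326, 9)]
200 [(299, -13), (309, -11), (327, 6)]
220 [(309, -31), (326, 26), (338, -6)]
230 [(308, -30), (327, 26)]
250 [(304, -11), (328, -8), (331, 12), (342, -16)]
270 [(300, 21), (304, -20), (308, 10), (328, -11), (332, 21), (336, -20)]
300 [(308, 17), (328, -16)]
```

Everything agrees to within about 2 mm. I'll descend to just above the board and check tip against crossing directly.

```bash
python3 jog.py '0 0 0 0 0 .008 0;0 0 0 0 0 .013 0;0 0 0 0 0 .014 0;0 0 0 0 0 .014 0;0 0 0 0 0 .013 0;0 0 0 0 0 .01 0;0 0 0 0 0 .006 0;0 0 0 0 0 0 0'; python3 jog.py '0 0 0 0 0 0 0;0 0 0 0 0 0 0;0 0 0 0 0 0 0'
python3 w.py w6; python3 - <<'E'
from h import *
for n in("scene","top"): cv2.imwrite(f"pics/{n}6.png",eyes.snapshot(n)[:,:,::-1])
t=cv2.imread("pics/scene6.png")[175:255,335:415];b=cv2.imread("pics/w6.png")[140:220,280:360]
cv2.imwrite("pics/c6.png",cv2.resize(np.hstack([t,b]),None,fx=5,fy=5,interpolation=cv2.INTER_CUBIC))
E
```

```text
clock: 7.8
position: [0.5481, 0.0395, 0.1385]
orientation: [0.463, 0.886, -0.001, -0.002]
contact_force: [-0.3, 0.1, -0.8]
opening: 0.105
grip_force: 58.8
clock: 8.05
position: [0.5502, 0.0394, 0.1419]
orientation: [0.463, 0.886, 0.0, 0.001]
contact_force: [0.4, -0.0, -0.9]
opening: 0.104
grip_force: 58.8
t 8.05 pos [0.5502 0.0394 0.1419] yaw_y 34.77805415690368 z [ 0.0022 -0.0002 -1.    ] F [ 0.4005 -0.0101 -0.8519] open 0.10380246999761329 grip 58.77585768699646
cam [0.5114 0.0963 0.2837] axis [ 0.1573 -0.2235 -0.9619]
```

View pics/c6.png

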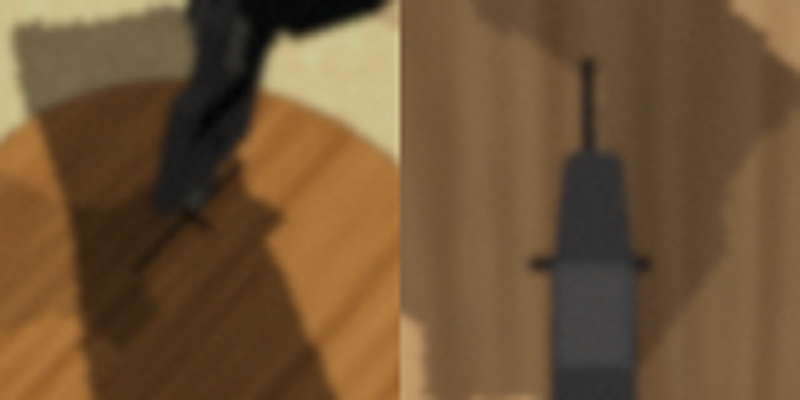

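The wrist view shows the case's lower far edge at row ~170, cols 312.6-323.6. The short stroke is at row 192.2 with its middle at col 317.6, and the long stroke's end is at row 151.6. In the scene view the tip is directly above the crossing, at about (373.5,215.5). Next I'll do the numeric check.

```bash
python3 - <<'E'
from h import *
np.set_printoptions(precision=4,suppress=True)
c=dict(np.load("pics/wc.npz"));p=np.array([.5502,.0394,.1419]);a=np.radians(34.75)
ty=np.array([np.cos(a),np.sin(a),0]);tx=np.array([-np.sin(a),np.cos(a),0])
def tool(n,X):d=X-p;print(n,X,"tx",d@tx,"ty",d@ty)
tool("spot wrist",ray("wrist",(317.6,192.2),.016,c))
tool("stroke end",ray("wrist",(317.3,151.6),.016,c))
tool("case edge(+30)",ray("wrist",(318.1,170),.0495,c))
tool("shoulder edge(+30)",ray("wrist",(318.6,192.2),.1295,c))
print("expect tip px",proj("scene",[*p[:2],.0255]),"spot px",proj("scene",[*p[:2],.016]),"saw tip 373.5,215.5, spot ~372.7,218.2")
# tip: bright greenish pin in scene crop
im=cv2.imread("pics/scene6.png")[205:225,362:386];h=cv2.cvtColor(im,cv2.COLOR_BGR2HSV)
m=(h[...,0]>40)&(h[...,2]>45);ys,xs=np.where(m);print(list(zip(xs+362,ys+205,h[m][:,2])))
E
```

```text
spot wrist [0.55   0.0402 0.016 ] tx 0.0007637046205889299 ty 0.00027842779895548145
stroke end [0.5273 0.0725 0.016 ] tx 0.040224385753684345 ty 7.079733349752994e-06
case edge(+30) [0.5346 0.0632 0.0495] tx 0.02849696533749063 ty 0.0007362732121270174
shoulder edge(+30) [0.5341 0.0643 0.1295] tx 0.029615725538014337 ty 0.0009540465055533194
expect tip px [372.7032 214.6237] spot px [372.2022 216.9027] saw tip 373.5,215.5, spot ~372.7,218.2
[]
```

```bash
python3 jog.py '0 0 0 .001 -.0003 .003 0;0 0 0 0 0 .003 0;0 0 0 0 0 .002 0;0 0 0 0 0 0 0;0 0 0 0 0 0 0;0 0 0 0 0 0 0;0 0 0 0 0 0 0;0 0 0 0 0 0 0'; python3 jog.py '0 0 0 0 0 .001 0;0 0 0 0 0 .001 0;0 0 0 0 0 0 0;0 0 0 0 0 0 0;0 0 0 0 0 0 0;0 0 0 0 0 0 0;0 0 0 0 0 0 0'; python3 jog.py '0 0 0 0 0 .001 0;0 0 0 0 0 .001 0;0 0 0 0 0 0 0;0 0 0 0 0 0 0;0 0 0 0 0 0 0;0 0 0 0 0 0 0;0 0 0 0 0 0 0'; python3 -c "from w import pose;pose()"
```

```text
clock: 8.87
position: [0.5485, 0.0401, 0.1327]
orientation: [0.463, 0.886, -0.0, -0.0]
contact_force: [-0.2, 0.2, 0.3]
opening: 0.108
grip_force: 58.8
clock: 9.45
position: [0.5486, 0.0401, 0.1309]
orientation: [0.463, 0.886, 0.0, 0.0]
contact_force: [0.8, -0.3, 1.2]
opening: 0.107
grip_force: 59.1
clock: 10.03
position: [0.5487, 0.0401, 0.1288]
orientation: [0.463, 0.886, 0.0, 0.0]
contact_force: [0.1, 0.6, 2.2]
opening: 0.11
grip_force: 59.2
t 10.0333 pos [0.5487 0.0401 0.1288] yaw_y 34.77993442468855 z [ 0.0002 -0.     -1.    ] F [0.1271 0.6111 2.1776] open 0.11019934378332351 grip 59.249757528305054
```

```bash
python3 jog.py '0 0 0 0 0 .001 0;0 0 0 0 0 0 0;0 0 0 0 0 0 0;0 0 0 0 0 0 0;0 0 0 0 0 0 0;0 0 0 0 0 0 0'|sed -n 2,4p;for i in 1 2 3 4 5 6; do python3 jog.py '0 0 0 0 0 0 0'|sed -n 2,4p; done; python3 - <<'E'
from h import *
# board/scene change and tip check: long stroke still in place in wrist view
from w import pose
p,R=pose();c=eyes.calibration("wrist");im=eyes.snapshot("wrist")[:,:,::-1];cv2.imwrite("pics/w7.png",im)
a=np.radians(34.78);ty=np.array([np.cos(a),np.sin(a),0]);tx=np.array([-np.sin(a),np.cos(a),0])
g=cv2.GaussianBlur(im.mean(2),(3,3),0)
for r in (150,155,160,165):
    x=300+int(g[r,300:336].argmin());d=ray("wrist",(x,r),.016,c)-p;print(r,x,g[r,x],"tx",d@tx,"ty",d@ty)
print("shoulder/short stroke rows col 308:",g[180:205,308].astype(int),"col 328",g[180:205,328].astype(int))
print("expected spot px if tip on it",proj("wrist",[*p[:2],.016],c))
print("case centre col rows",[(r,[int(x) for x in range(300,336) if abs(np.diff(g[r])[x])>6]) for r in (178,184)])
E
```

```text
position: [0.5487, 0.0401, 0.1278]
orientation: [0.463, 0.886, 0.0, 0.0]
contact_force: [-0.6, -0.7, 1.9]
position: [0.5486, 0.0401, 0.1277]
orientation: [0.463, 0.886, 0.0, 0.0]
contact_force: [0.5, 0.1, 1.8]
position: [0.5486, 0.0401, 0.1277]
orientation: [0.463, 0.886, 0.0, 0.0]
contact_force: [0.4, -0.4, 2.2]
position: [0.5486, 0.0401, 0.1277]
orientation: [0.463, 0.886, 0.0, 0.0]
contact_force: [-0.1, -0.4, 2.4]
position: [0.5487, 0.0401, 0.1278]
orientation: [0.463, 0.886, 0.0, 0.0]
contact_force: [-0.7, -0.2, 1.9]
position: [0.5487, 0.0401, 0.1278]
orientation: [0.463, 0.886, 0.0, 0.0]
contact_force: [0.1, -0.4, 1.1]
position: [0.5486, 0.0401, 0.1277]
orientation: [0.463, 0.886, 0.0, 0.0]
contact_force: [0.5, -0.2, 1.3]
t 11.0333 pos [0.5486 0.0401 0.1277] yaw_y 34.77790461427264 z [ 0.0001  0.     -1.    ] F [ 0.4977 -0.2412  1.3123] open 0.10720555311393785 grip 59.30365204811096
150 311 66.08333333333334 tx 0.04323137901695729 ty -0.005695707511012177
155 318 53.8125 tx 0.03880016148779936 ty 0.0005417445783965249
160 318 35.6875 tx 0.03432646303173063 ty 0.0005399506199794791
165 318 40.9375 tx 0.02980937649329448 ty 0.0005381392628895959
shoulder/short stroke rows col 308: [93 93 94 94 93 93 93 93 93 93 92 92 91 91 90 84 71 56 50 60 75 86 91 91
 91] col 328 [68 68 68 68 68 68 68 67 66 66 66 66 66 66 64 59 50 40 37 45 55 62 64 65
 64]
expected spot px if tip on it [317.4361 196.8236]
case centre col rows [(178, [309, 310, 311, 312, 324]), (184, [308, 309, 310, 311, 325])]
```

```bash
python3 jog.py '0 0 0 0 0 .0007 0;0 0 0 0 0 .0007 0;0 0 0 0 0 0 0;0 0 0 0 0 0 0;0 0 0 0 0 0 0;0 0 0 0 0 0 0'|sed -n 2,4p;for i in 1 2 3 4 5 6; do python3 jog.py '0 0 0 0 0 0 0;0 0 0 0 0 0 0'|sed -n '2p;4p'; done; python3 -c "from w import pose;pose()"
```

```text
position: [0.5486, 0.0401, 0.1264]
orientation: [0.463, 0.886, 0.0, 0.0]
contact_force: [0.5, 0.3, 2.7]
position: [0.5486, 0.0401, 0.1264]
contact_force: [-0.2, -0.2, 2.2]
position: [0.5486, 0.0401, 0.1263]
contact_force: [-0.8, -0.0, 3.2]
position: [0.5486, 0.0401, 0.1263]
contact_force: [0.4, 0.4, 3.2]
position: [0.5486, 0.0401, 0.1263]
contact_force: [0.4, -0.6, 3.1]
position: [0.5486, 0.0401, 0.1263]
contact_force: [0.0, -0.6, 3.0]
position: [0.5486, 0.0401, 0.1263]
contact_force: [-0.0, 1.1, 1.9]
t 12.5833 pos [0.5486 0.0401 0.1263] yaw_y 34.7770744268477 z [ 0.0001  0.     -1.    ] F [-0.0453  1.1426  1.9002] open 0.10805290585738325 grip 59.38998520374298
```

```bash
python3 -c "
from workcell import arm, eyes, order, get_state
print(order.job_done())"
```

```text
the job is handed in; nothing more can be done
None
```

The job is handed in with the meter still gripped upright on the pencil crossing: the tip is within about 1 mm of it, its width is in line with the longer stroke, and the spring tip is about 6 mm in, roughly 3.5 N. I did not check the board and the other things with a last picture.

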